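# Rock-test power modules and pack the sound ones

### The arm

A 7-joint arm with a two-finger parallel gripper is mounted at the origin on the work surface. World frame = base frame: x ahead of the robot, y to its left, z up, the work surface at z = 0. Lengths are in m, angles in rad, forces in N, time in s.
With the tool pointing down it reaches from about 0.425 to 0.875 m from the base axis. Payload 4.7 kg.
Tool frame: the origin (TCP) lies on the centre line of the jaws, within the pads' length; the fingertips stand 22 mm ahead of it and the grasp point (between the pads) lies 3 mm ahead of it (ctrl.tcp_to_tips is the z of the fingertips in the tool frame, in m); z points along the fingers, y is the direction in which the jaws open and shut (so a half turn about z gives the same grasp; the last joint's range is limited). The gripper opens to 87 mm and grips with 3 to 60 N. Pads are 19 mm wide; open, the fingers measure 117 mm over their backs; the gripper's body (75 mm by 190 mm) begins 51 mm behind the grasp point.
Start: joints at [1.152, 0.321, -0.07, 1.45, 0.023, 1.371, -0.057], TCP at [0.273, -0.59, 0.245] pointing down, gripper open.
Joint ranges: [-2.86, 2.86], [-0.3, 2.09], [-1.38, 1.24], [0.06, 2.45], [-1.56, 4.7], [0.09, 2.05], [-2.69, 2.69]. Speed limits (rad/s): [2.57, 2.57, 3.14, 3.14, 3.14, 3.14, 3.14].

### API

Orientations are given as a rotation vector (axis times angle).
In Python, from bench import ctrl, cams gives the robot as it stands.
- The arm moves only by the tool move_arm, never from a script. Its argument "deltas" is a list of rows, each an object with "linear": the shift along the tool's x, y, z as a fraction of full scale, a list of three; "turn": the turn, a rotation vector about the tool's x, y, z as a fraction of full scale, a list of three; "claw": the closure, from 0 (fully open) to 1 (shut). In form: [{"linear": [tx, ty, tz], "turn": [wx, wy, wz], "claw": claw}, ...]. A call has 1 to 20 rows; each row shifts and turns the commanded pose from where the row before left it, along the tool's axes as they then stand; what a row does not reach is not made up. Full scale, the value 1, is 0.03 m for a shift and 4 degrees for a turn. A row lasts 1/12 s, in which the tool goes at most 41.7 mm and 7.16 degrees, less where a joint would pass 70% of its speed; a pose out of reach is approached as far as the arm can. A call with a number of a shift or a turn outside -1 to 1 is refused whole. A call with a gripper value outside its range is refused whole. The fingers move at their own pace and stop on an object; "grip_force" is the grip in N (left out, the last holds). Time passes only in rows, so rows that do not move let the fingers close. It gives the time, the measured TCP pose, the force and the opening at its end, in the units of the state.
- ctrl.get_state(): the state, without advancing time (a new reading comes with each control period).
- cams.get_image(name): name is "scene" or "top" or "wrist"; returns a dict with "image" (400x640x3 uint8, red, green, blue), "K" (3x3 intrinsics, pixels), "world_from_camera" (4x4, takes a point from camera to world coordinates); the wrist camera has in their place "tool_from_camera" (4x4, takes a point from camera to tool coordinates, whose origin is the TCP and whose axes are the flange's). Camera axes: x right, y down, z forward; pixel columns grow to the right and rows downward; lengths in m; the calibration is good to about 2 mm. A picture is of the moment at which its call begins: read the wrist's pose just before it. There is no depth.
- ctrl.close_job(): hands the job in, once; it reports no verdict.
The state is a dict: "time": time; "joint_positions": joint angles; "qd": joint speeds; "joint_torque": joint torques, N m; "position": TCP position; "tool_rot": TCP orientation; "ft_force": force on the tool from outside, world axes, zero at the start; "torque": the same for the moment, N m; "grip_width": opening from 0.0 (shut) to 1.0 (fully open).
Only numpy, scipy, OpenCV 4.12 (cv2) and the standard library are available. Lean on these libraries where they do the work, as an engineer would, in place of code of your own. Each camera call takes 0.05 s, during which the arm holds its last target. There are 200 camera calls.

### The job

Sort the three loose black power modules by whether they stand steady or rock when pressed down at one end. Pack each steady one flat in a free bay of the sloping blue crate so that nothing stands above the rim, and set each one that rocks upright in the red scrap tray. Set them down square to the floor they go on, without dropping them or letting them topple, and leave the other things on the desk where they are.

Things in the scene. Friction and masses are not known exactly. Their poses are not given: they have to be found in the camera images.
- crate: blue packing crate on a grey stand, fixed, on either side of the desk; floor slopes 22 degrees down towards the robot. Origin: centre of its underside; x up the slope, y across, z square to its floor. Outside 108 (x) x 252 (y) x 51 mm; floor and walls 4 mm; 47 mm deep. Lowest edge 50 mm, highest 139 mm above the desk. 4 bays side by side in y, the one at +y already filled with a fixed module
- bay_1 (a point): centre of the inner floor of free bay 1 (crate y = -93 mm), axes as the crate. Each bay is 58 mm (y) x 100 mm (x), parted by dividers 4 mm thick and 16 mm high
- bay_2 (a point): centre of the inner floor of free bay 2 (crate y = -31 mm), axes as the crate. A module lies in it with its length along the crate's x, its top then 3 mm below the rim
- bay_3 (a point): centre of the inner floor of free bay 3 (crate y = 31 mm), axes as the crate. Either way round will do
- scrap_tray: red open scrap tray, fixed, level: 150 (x) x 190 (y) x 28 mm outside, walls and floor 4 mm thick; origin: underside centre. On the other side of the desk from the crate
- module_A_center (a point): loose black power module: point at its centre, 22 mm above its underside. Base block 84 (its x) x 44 (y) x 20 mm high, flat black top; on its middle a green terminal block 18 (x) x 30 (y) x 24 mm, 44 mm high in all; z up; about 0.13 to 0.25 kg. Best carried by the green block, fingers closing along x. Modules A, B and C have the same outer sizes and look alike from above
- module_B_center (a point): centre of another such module, sizes as module_A. Any of A, B, C may be sound (flat base) or bowed (base bulges 6 mm at its middle, on which it stands level, on a round spot 16 mm across)
- module_C_center (a point): centre of the third module, as module_A. The test, for all three: pressed down with 2 N or more at an end of the black top (beyond 25 mm from the centre along x) a sound one does not give; a bowed one tips about 10 degrees until that end meets the desk, its top there sinking 2 to 6 mm, and rights itself when let go
- module_A: the whole of module A; origin: its underside centre, 22 mm below its centre point
- module_B: the whole of module B; origin: its underside centre, 22 mm below its centre point
- module_C: the whole of module C; origin: its underside centre, 22 mm below its centre point
- mug: bystander, to be left alone: white mug, 72 mm across, 85 mm high, handle to its +y reaching at most 75 mm from the axis; origin: underside centre
- tape_roll: bystander, to be left alone: yellow roll of tape lying flat, 70 mm across, 20 mm high; origin: underside centre
- capacitor: bystander, to be left alone: upright blue capacitor, 26 mm across, 28 mm high, between the modules; origin: underside centre
- screwdriver: bystander, to be left alone: red-handled screwdriver lying along its x, about 170 mm long, under 35 mm high; origin: underside
There are look-alikes about, which are no part of the job. What is shaped like the module_A but purple or yellow is not meant.

How it is judged:
At the end, for the whole second after the job is handed in: Every sound module lies flat in a free bay of the crate, long way up the slope, terminal block up, within 0.08 rad of square to its floor and seated to within 3.5 mm of it (so below the rim); every bowed module stands in the scrap tray on its base, tilted under 0.3 rad; all at rest and released (x of module_A_center in the frame of crate between -0.02 and 0.02 m and y of module_A_center in the frame of crate between -0.115 and 0.06 m and z of module_A_center in the frame of crate between 0.021 and 0.0295 m and angle between the z axis of each of module_A_center, module_C_center and the z axis of crate, either way round below 0.08 rad and angle between each of module_A_center, module_C_center's own z axis and vertical below 0.75 rad and x of module_C_center in the frame of crate between -0.02 and 0.02 m and y of module_C_center in the frame of crate between -0.115 and 0.06 m and z of module_C_center in the frame of crate between 0.021 and 0.0295 m and x of module_B_center in the frame of scrap_tray between -0.06 and 0.06 m and y of module_B_center in the frame of scrap_tray between -0.08 and 0.08 m and z of module_B_center in the frame of scrap_tray below 0.033 m and angle between module_B_center's own z axis and vertical below 0.3 rad and linear speed of each of module_A, module_B, module_C below 0.02 m/s and contact force between the fingers and module_A below 0.2 N and contact force between the fingers and module_B below 0.2 N and contact force between the fingers and module_C below 0.2 N); the robot touches nothing.
It fails at once if another thing on the desk is moved more than 25 mm or knocked over (distance of any of mug, tape_roll, capacitor, screwdriver from where it was at the start of the episode above 0.025 m or angle between any of mug, tape_roll, capacitor's own z axis and vertical above 0.5 rad).
It fails at once if a module is dropped or let topple from the fingers (moves faster than 0.45 m/s or turns faster than 7 rad/s while no finger touches it) ((contact force between the fingers and module_A below 0.05 N and (linear speed of module_A above 0.45 m/s or angular speed of module_A above 7 rad/s)) or (contact force between the fingers and module_B below 0.05 N and (linear speed of module_B above 0.45 m/s or angular speed of module_B above 7 rad/s)) or (contact force between the fingers and module_C below 0.05 N and (linear speed of module_C above 0.45 m/s or angular speed of module_C above 7 rad/s))).
It also fails if it takes over 72 s, if anything falls off the work surface, if the arm or the gripper's body presses on something with over 40 N, if the wrist force passes 120 N, or if a joint passes its speed limit or range.

## Working session

There is one attempt and no reset: what is moved stays moved. The work goes in short steps, Python scripts to look and compute and a tool call to move; the robot and the scene stay as the last step left them, time stands still between calls to the robot, and variables do not carry over. Pictures are saved under pics/ and viewed, about 8 in all and at most 12, crops included, and the job is handed in when it is done.

Besides the shell and the picture viewer there is one more tool, called after "Emit:" by a JSON object that holds its "op" and its "data". move_arm: Moves the arm, as the interface text tells. Shift numbers are shares of 0.03 m and turn numbers shares of 4 degrees, none past 1 either way. Its arguments: {"type":"object","properties":{"deltas":{"type":"array"},"grip_force":{"type":"number"}},"required":["deltas"]}

```bash
mkdir -p pics
cat > h.py <<'E'
import numpy as np, cv2
from scipy.spatial.transform import Rotation as R
from bench import ctrl, cams
def grab(n):
    s=ctrl.get_state(); d=cams.get_image(n)
    if n=="wrist":
        T=np.eye(4);T[:3,:3]=R.from_rotvec(s["tool_rot"]).as_matrix();T[:3,3]=s["position"]
        W=T@np.array(d["tool_from_camera"])
    else: W=np.array(d["world_from_camera"])
    return d["image"],np.array(d["K"]),W
def ray(K,W,u,v,z):
    r=W[:3,:3]@np.linalg.solve(K,[u,v,1.]); c=W[:3,3]
    return c+r*(z-c[2])/r[2]
def proj(K,W,p):
    q=np.linalg.inv(W)@np.append(p,1); q=K@q[:3]; return q[:2]/q[2]
def save(n,im): cv2.imwrite("pics/"+n+".png",im[:,:,::-1])
E
python3 - <<'E'
from h import *
for n in ("scene","top"):
    im,K,W=grab(n); save(n+"0",im); print(n,K.tolist(),W.round(3).tolist())
s=ctrl.get_state(); print(s, ctrl.tcp_to_tips)
E
```

```text
scene [[415.25601026256857, 0.0, 321.74501607544977], [0.0, 415.25601026256857, 206.32958503087258], [0.0, 0.0, 1.0]] [[-0.112, 0.614, -0.781, 1.32], [0.994, 0.083, -0.077, 0.025], [0.018, -0.785, -0.619, 0.678], [0.0, 0.0, 0.0, 1.0]]
top [[392.44406478276136, 0.0, 316.5564567287437], [0.0, 392.44406478276136, 204.10848238882807], [0.0, 0.0, 1.0]] [[0.027, -0.993, 0.111, 0.463], [-1.0, -0.027, 0.004, -0.021], [-0.001, -0.111, -0.994, 1.079], [0.0, 0.0, 0.0, 1.0]]
{'time': 0.1, 'joint_positions': array([ 1.15208739,  0.3217467 , -0.07005596,  1.45153237,  0.02260053,
        1.370798  , -0.05687613]), 'qd': array([-1.00241100e-04, -1.37958069e-03,  1.36154580e-03, -3.78280291e-03,
        1.79844822e-05,  8.23660589e-04, -6.76508112e-04]), 'joint_torque': array([ 3.25452438e-04, -4.92571950e+01, -4.05263091e-01, -3.13397312e+01,
       -6.39109709e-02,  3.94800212e-02,  1.31071520e-04]), 'position': array([ 0.27237831, -0.58968439,  0.2435824 ]), 'tool_rot': array([-3.06671358e+00, -6.74246821e-01,  7.27519758e-04]), 'ft_force': array([-0.36573622, -0.3120833 , -0.28323535]), 'torque': array([-0.01408065,  0.03269951,  0.03503447]), 'grip_width': 0.9984849099930994} 0.022
```

View pics/top0.png

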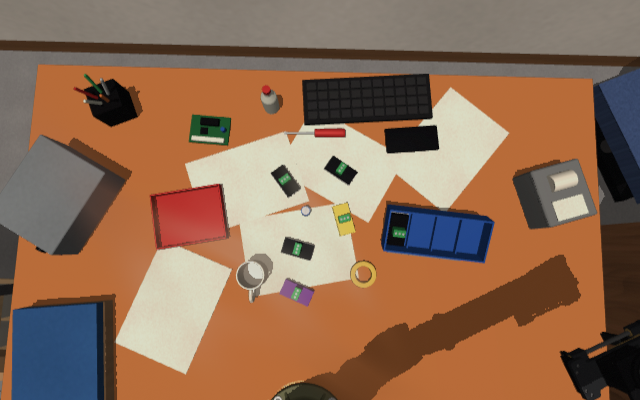

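View pics/scene0.png

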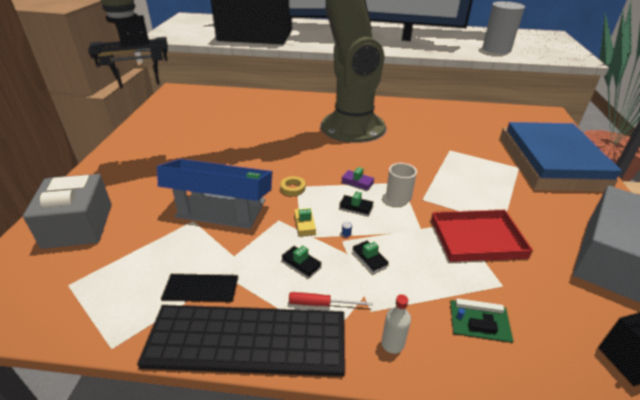

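The top view shows three black modules near (286,180), (340,170) and (297,248). The purple one at (297,291) and the yellow one at (344,218) are look-alikes. The crate is near (437,233) with its filled bay on the left, and the tray is at (190,216). Next I measure them.

```bash
cat > m.py <<'E'
from h import *
im,K,W=grab("top"); hsv=cv2.cvtColor(im,cv2.COLOR_RGB2HSV)
def blobs(m,amin):
    n,l,st,c=cv2.connectedComponentsWithStats(m.astype(np.uint8))
    return [(l==i) for i in range(1,n) if st[i,4]>=amin]
def rect(m,z):
    c=max(cv2.findContours(m.astype(np.uint8),0,2)[0],key=cv2.contourArea)
    return np.array([ray(K,W,u,v,z)[:2] for u,v in cv2.boxPoints(cv2.minAreaRect(c))])
g=(hsv[...,0]>45)&(hsv[...,0]<85)&(hsv[...,1]>90)&(hsv[...,2]>60)
for name,(u,v) in dict(M1=(286,180),M2=(340,170),M3=(297,248)).items():
    win=np.zeros(g.shape,bool); win[v-24:v+24,u-24:u+24]=1
    dark=((hsv[...,2]<60)|g)&win
    b=max(blobs(dark,20),key=np.sum); q=rect(b,.02)
    e=q[1]-q[0]; f=q[2]-q[1]; L=e if np.hypot(*e)>np.hypot(*f) else f
    vv,uu=np.where(g&b); gc=ray(K,W,uu.mean(),vv.mean(),.044)
    print(name,"c",q.mean(0).round(4),"green",gc.round(4)[:2],"yaw",np.degrees(np.arctan2(L[1],L[0])).round(1),np.hypot(*e).round(3),np.hypot(*f).round(3))
red=((hsv[...,0]<6)|(hsv[...,0]>174))&(hsv[...,1]>150)
win=np.zeros(g.shape,bool); win[170:260,140:240]=1
q=rect(max(blobs(red&win,50),key=np.sum),.028); print("tray",q.round(3).tolist(),q.mean(0))
E
python3 m.py
python3 - <<'E'
from h import *
im,K,W=grab("top"); save("crate",cv2.resize(im[190:280,370:510],None,fx=5,fy=5,interpolation=cv2.INTER_CUBIC))
E
```

```text
M1 c [0.6441 0.0706] green [0.6441 0.0721] yaw -142.5 0.039 0.081
M2 c [ 0.6776 -0.0803] green [ 0.6776 -0.0795] yaw -122.8 0.043 0.08
M3 c [0.4604 0.0307] green [0.4607 0.0311] yaw -104.3 0.038 0.079
tray [[0.594, 0.441], [0.631, 0.246], [0.484, 0.215], [0.448, 0.407]] [0.53904504 0.32699865]
```

View pics/crate.png

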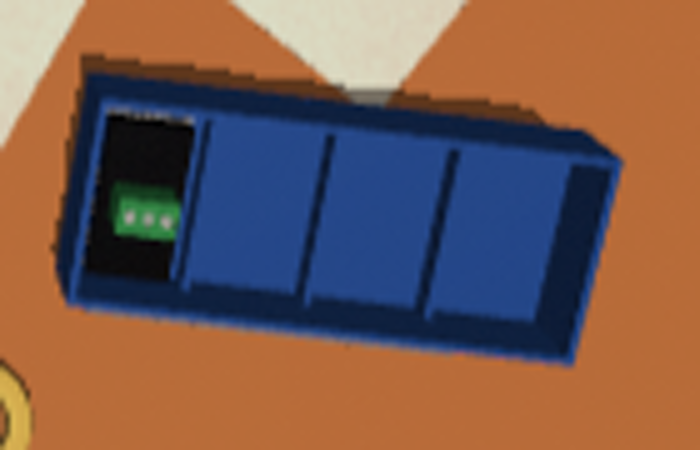

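Run:
```python
from h import *
im,K,W=grab("top")
c=[((100,103),.138),((622,160),.138),((573,365),.0975),((72,303),.0975)]
P=np.array([ray(K,W,370+(u+.5)/5-.5,190+(v+.5)/5-.5,z) for (u,v),z in c]); print(P.round(4))
print("lens",[np.linalg.norm(P[i]-P[(i+1)%4]).round(4) for i in range(4)])
y=(P[0]-P[1])+(P[3]-P[2]); x=(P[0]-P[3])+(P[1]-P[2])
yaw=np.arctan2(-y[0],y[1]); print("yaw y",np.degrees(yaw),"yaw x",np.degrees(np.arctan2(x[1],x[0])))
Rc=R.from_euler("ZY",[yaw,-np.radians(22)]).as_matrix()
O=P.mean(0)-Rc@[0,0,.051]; print("origin",O, Rc.round(3).tolist())
for b in (-.093,-.031,.031): print(b,(O+Rc@[0,b,.004]).round(4))
g=O+Rc@[0,.093,.048]; q=proj(K,W,g); print("pred green",((q-[370,190])*5+2))
im,K,W=grab("scene"); o=im.copy()
for x in(-.054,.054):
  for yy in (-.126,.126):
    for z in (0,.051):
      cv2.circle(o,tuple(int(i) for i in proj(K,W,O+Rc@[x,yy,z]).round()),1,(255,255,0),-1)
save("crs",cv2.resize(o[145:245,140:290],None,fx=5,fy=5))
```

```text
[[ 0.5582 -0.1938  0.138 ]
 [ 0.5375 -0.4445  0.138 ]
 [ 0.4383 -0.4362  0.0975]
 [ 0.462  -0.188   0.0975]]
lens [np.float64(0.2515), np.float64(0.1075), np.float64(0.2493), np.float64(0.1045)]
yaw y -5.087961182104609 yaw x -4.147764511775447
origin [ 0.51803308 -0.31733708  0.07046362] [[0.924, 0.089, -0.373], [-0.082, 0.996, 0.033], [0.375, 0.0, 0.927]]
-0.093 [ 0.5083 -0.4098  0.0742]
-0.031 [ 0.5138 -0.3481  0.0742]
0.031 [ 0.5193 -0.2863  0.0742]
pred green [150.35234118 210.12141136]
```

View pics/crs.png

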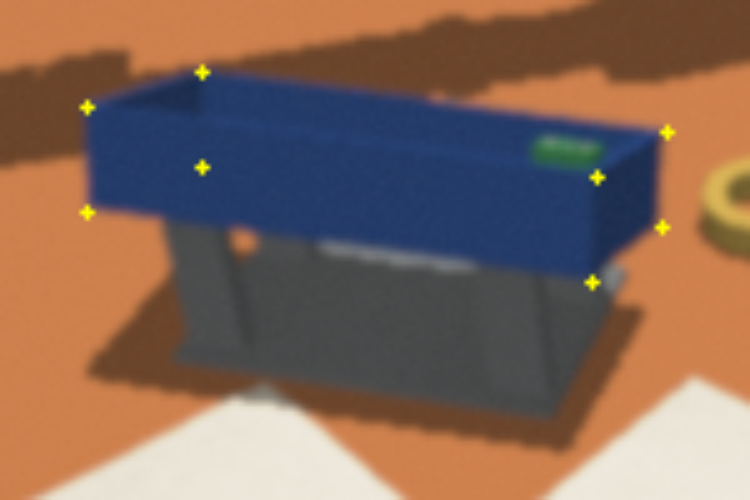

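```bash
cat > plan.py <<'E'
from h import *
import sys
O=np.array([.5180,-.3173,.0705]); Rc=R.from_euler("ZY",[np.radians(-4.8),-np.radians(22)]).as_matrix()
M=dict(M1=(.6441,.0714,37.5),M2=(.6776,-.0800,57.2),M3=(.4605,.0309,75.7))
def Rz(yaw): # tool down, tool y along yaw
    y=np.array([np.cos(np.radians(yaw)),np.sin(np.radians(yaw)),0]); z=np.array([0,0,-1.]); return np.c_[np.cross(y,z),y,z]
def Rcrate(): y=Rc[:,0]; z=-Rc[:,2]; return np.c_[np.cross(y,z),y,z]
def plan(p,G=None):
    s=ctrl.get_state(); T=R.from_rotvec(s["tool_rot"]).as_matrix()
    if G is None: G=T
    print("t %.2f pos %s f %s w %.3f"%(s["time"],s["position"].round(4),s["ft_force"].round(2),s["grip_width"]))
    print(" turn/4deg",(np.degrees(R.from_matrix(T.T@G).as_rotvec())/4).round(2)," then shift/.03",(G.T@(np.array(p)-s["position"])/.03).round(3))
def over(m,off,ztip):
    x,y,w=M[m]; d=np.radians(w); return plan([x+off*np.cos(d),y+off*np.sin(d),ztip+.022],Rz(w))
E
python3 - <<'E'
from plan import *
over("M2",-.041,.03)
im,K,W=grab("top"); save("mods",cv2.resize(im[155:305,255:375],None,fx=5,fy=4,interpolation=cv2.INTER_CUBIC)[:600])
E
```

```text
t 0.30 pos [ 0.2725 -0.5899  0.2442] f [ 0.41  0.45 -0.19] w 0.999
 turn/4deg [-1.00e-02 -1.00e-02 -3.06e+01]  then shift/.03 [-2.141 20.236  6.407]
```

View pics/mods.png

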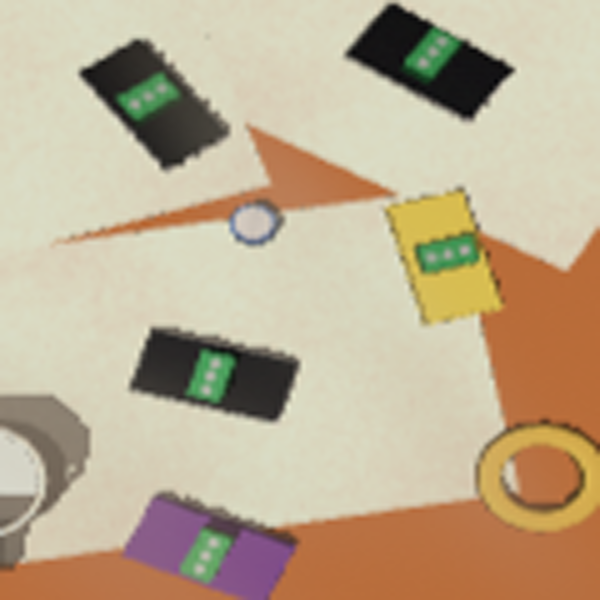

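Emit:
{"op": "move_arm", "data": {"deltas": [{"linear": [0,0,0],"turn": [0,0,-1],"claw": 1},{"linear": [0,0,0],"turn": [0,0,-1],"claw": 1},{"linear": [0,0,0],"turn": [0,0,-1],"claw": 1},{"linear": [0,0,0],"turn": [0,0,-1],"claw": 1},{"linear": [0,0,0],"turn": [0,0,-1],"claw": 1},{"linear": [0,0,0],"turn": [0,0,-1],"claw": 1},{"linear": [0,0,0],"turn": [0,0,-1],"claw": 1},{"linear": [0,0,0],"turn": [0,0,-1],"claw": 1},{"linear": [0,0,0],"turn": [0,0,-1],"claw": 1},{"linear": [0,0,0],"turn": [0,0,-1],"claw": 1},{"linear": [0,0,0],"turn": [0,0,-1],"claw": 1},{"linear": [0,0,0],"turn": [0,0,-1],"claw": 1},{"linear": [0,0,0],"turn": [0,0,-1],"claw": 1},{"linear": [0,0,0],"turn": [0,0,-1],"claw": 1},{"linear": [0,0,0],"turn": [0,0,-1],"claw": 1},{"linear": [0,0,0],"turn": [0,0,-1],"claw": 1},{"linear": [0,0,0],"turn": [0,0,-1],"claw": 1},{"linear": [0,0,0],"turn": [0,0,-1],"claw": 1},{"linear": [0,0,0],"turn": [0,0,-1],"claw": 1},{"linear": [0,0,0],"turn": [0,0,-1],"claw": 1}]}}

```text
time: 2.02
position: [0.2726, -0.5901, 0.2445]
tool_rot: [-1.913, -2.492, 0.0]
ft_force: [-0.2, 0.8, 0.2]
grip_width: 0.002
```

Emit:
{"op": "move_arm", "data": {"deltas": [{"linear": [0,0,0],"turn": [0,0,-1],"claw": 1},{"linear": [0,0,0],"turn": [0,0,-1],"claw": 1},{"linear": [0,0,0],"turn": [0,0,-1],"claw": 1},{"linear": [0,0,0],"turn": [0,0,-1],"claw": 1},{"linear": [0,0,0],"turn": [0,0,-1],"claw": 1},{"linear": [0,0,0],"turn": [0,0,-1],"claw": 1},{"linear": [0,0,0],"turn": [0,0,-1],"claw": 1},{"linear": [0,0,0],"turn": [0,0,-1],"claw": 1},{"linear": [0,0,0],"turn": [0,0,-1],"claw": 1},{"linear": [0,0,0],"turn": [0,0,-1],"claw": 1},{"linear": [0,0.5,0],"turn": [0,0,-0.6],"claw": 1},{"linear": [-0.2,1,0],"turn": [0,0,0],"claw": 1},{"linear": [-0.2,1,0],"turn": [0,0,0],"claw": 1},{"linear": [-0.2,1,0],"turn": [0,0,0],"claw": 1},{"linear": [-0.2,1,0],"turn": [0,0,0],"claw": 1},{"linear": [-0.2,1,0],"turn": [0,0,0],"claw": 1},{"linear": [-0.2,1,0],"turn": [0,0,0],"claw": 1},{"linear": [-0.2,1,0],"turn": [0,0,0],"claw": 1},{"linear": [-0.2,1,0],"turn": [0,0,0],"claw": 1},{"linear": [-0.2,1,0],"turn": [0,0,0],"claw": 1}]}}

```text
time: 3.68
position: [0.4741, -0.3776, 0.2448]
tool_rot: [0.886, 3.014, -0.0]
ft_force: [0.7, 0.4, 0.3]
grip_width: 0.004
```

Emit:
{"op": "move_arm", "data": {"deltas": [{"linear": [-0.2,1,0],"turn": [0,0,0],"claw": 1},{"linear": [-0.1,1,0],"turn": [0,0,0],"claw": 1},{"linear": [0,1,0],"turn": [0,0,0],"claw": 1},{"linear": [0,1,0],"turn": [0,0,0],"claw": 1},{"linear": [0,1,0],"turn": [0,0,0],"claw": 1},{"linear": [0,1,0.4],"turn": [0,0,0],"claw": 1},{"linear": [0,1,0.6],"turn": [0,0,0],"claw": 1},{"linear": [0,1,0.8],"turn": [0,0,0],"claw": 1},{"linear": [0,1,1],"turn": [0,0,0],"claw": 1},{"linear": [0,1,1],"turn": [0,0,0],"claw": 1},{"linear": [0,0.7,1],"turn": [0,0,0],"claw": 1},{"linear": [0,0,0.6],"turn": [0,0,0],"claw": 1},{"linear": [0,0,0],"turn": [0,0,0],"claw": 1}]}}

```text
time: 4.77
position: [0.6508, -0.112, 0.0786]
tool_rot: [-0.878, -3.007, -0.001]
ft_force: [-2.2, -0.4, -0.9]
grip_width: 0.005
```

Run:
```python
from plan import *
over("M2",-.041,.022)
im,K,W=grab("wrist"); save("w0",im)
```

```text
t 4.77 pos [ 0.6508 -0.112   0.0786] f [-2.23 -0.36 -0.89] w 0.005
 turn/4deg [-0.03 -0.12  0.06]  then shift/.03 [-0.175  0.014  1.154]
```

View pics/w0.png

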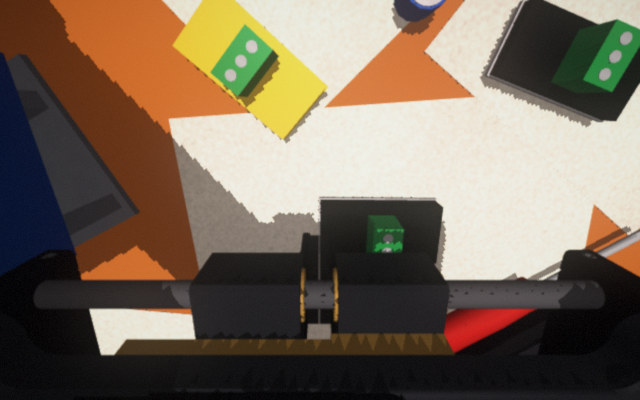

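Emit:
{"op": "move_arm", "data": {"deltas": [{"linear": [-0.18,0.1,0.5],"turn": [0,0,0],"claw": 1},{"linear": [0,0,0.4],"turn": [0,0,0],"claw": 1},{"linear": [0,0,0.25],"turn": [0,0,0],"claw": 1},{"linear": [0,0,0],"turn": [0,0,0],"claw": 1},{"linear": [0,0,0],"turn": [0,0,0],"claw": 1}]}}

```text
time: 5.23
position: [0.6595, -0.1171, 0.0494]
tool_rot: [-0.888, -3.013, 0.001]
ft_force: [0.4, 0.7, 0.6]
grip_width: 0.007
```

Emit:
{"op": "move_arm", "data": {"deltas": [{"linear": [0,0,0.05],"turn": [0,0,0],"claw": 1},{"linear": [0,0,0.03],"turn": [0,0,0],"claw": 1},{"linear": [0,0,0],"turn": [0,0,0],"claw": 1}]}}

```text
time: 5.48
position: [0.6601, -0.1166, 0.0472]
tool_rot: [0.887, 3.013, -0.0]
ft_force: [-0.9, 0.1, 0.3]
grip_width: 0.003
```

Emit:
{"op": "move_arm", "data": {"deltas": [{"linear": [0,0,0.14],"turn": [0,0,0],"claw": 1},{"linear": [0,0,0.06],"turn": [0,0,0],"claw": 1},{"linear": [0,0,0],"turn": [0,0,0],"claw": 1}]}}

```text
time: 5.73
position: [0.6606, -0.1166, 0.0425]
tool_rot: [0.887, 3.012, -0.001]
ft_force: [-3.5, 0.4, 8.6]
grip_width: 0.003
```

Emit:
{"op": "move_arm", "data": {"deltas": [{"linear": [0,0,0.04],"turn": [0,0,0],"claw": 1},{"linear": [0,0,0],"turn": [0,0,0],"claw": 1}]}}

```text
time: 5.9
position: [0.6607, -0.1166, 0.0424]
tool_rot: [0.887, 3.012, -0.001]
ft_force: [-5.2, 0.2, 14.6]
grip_width: 0.0
```

Emit:
{"op": "move_arm", "data": {"deltas": [{"linear": [0,0,0.04],"turn": [0,0,0],"claw": 1},{"linear": [0,0,0],"turn": [0,0,0],"claw": 1}]}}

```text
time: 6.07
position: [0.6607, -0.1166, 0.0423]
tool_rot: [0.887, 3.012, -0.002]
ft_force: [-7.6, -0.1, 19.8]
grip_width: 0.005
```

M2 is sound: it took 20 N at the end with no give, and the fingertips stayed at 20.3 mm. I lift and grasp it.

Emit:
{"op": "move_arm", "data": {"deltas": [{"linear": [0,0,-0.4],"turn": [0,0,0],"claw": 0.5},{"linear": [0,0,-0.9],"turn": [0,0,0],"claw": 0.5},{"linear": [0,0.4,-0.4],"turn": [0,0,0],"claw": 0.5},{"linear": [0,0.8,0],"turn": [0,0,0],"claw": 0.5},{"linear": [0,0,0],"turn": [0,0,0],"claw": 0.5},{"linear": [0,0,0],"turn": [0,0,0],"claw": 0.5}]}}

```text
time: 6.57
position: [0.6804, -0.0829, 0.0896]
tool_rot: [0.881, 3.015, 0.003]
ft_force: [-0.2, -0.1, -0.7]
grip_width: 0.375
```

Run:
```python
from plan import *
over("M2",0,.024)
```

```text
t 6.57 pos [ 0.6804 -0.0829  0.0896] f [-0.21 -0.05 -0.66] w 0.375
 turn/4deg [0.03 0.   0.05]  then shift/.03 [0.131 0.031 1.454]
```

Emit:
{"op": "move_arm", "data": {"deltas": [{"linear": [0.13,0.03,0],"turn": [0,0,0],"claw": 0.5},{"linear": [0,0,0.5],"turn": [0,0,0],"claw": 0.5},{"linear": [0,0,0.6],"turn": [0,0,0],"claw": 0.5},{"linear": [0,0,0.35],"turn": [0,0,0],"claw": 0.5},{"linear": [0,0,0],"turn": [0,0,0],"claw": 1},{"linear": [0,0,0],"turn": [0,0,0],"claw": 1},{"linear": [0,0,0],"turn": [0,0,0],"claw": 1},{"linear": [0,0,0],"turn": [0,0,0],"claw": 1}], "grip_force": 25}}

```text
time: 7.23
position: [0.6764, -0.0836, 0.0453]
tool_rot: [-0.888, -3.013, 0.0]
ft_force: [0.4, 0.8, 0.1]
grip_width: 0.281
```

```bash
cat >> plan.py <<'E'
# held: module centre z offset; target crate bay y; lift above seat
def bay(y,tipz,x=0.0,up=0.0): # tipz: tip height over module underside
    p=O+Rc@np.array([x,y,.004+tipz+.022+up]); plan(p,Rcrate())
E
python3 - <<'E'
from plan import *
s=ctrl.get_state(); print(s["position"][2]-.022)
bay(-.093,s["position"][2]-.022,up=.08)
E
```

```text
0.023334728532335043
t 7.23 pos [ 0.6764 -0.0836  0.0453] f [0.43 0.75 0.09] w 0.281
 turn/4deg [-4.96 -2.98 15.29]  then shift/.03 [-11.304  -3.961  -6.816]
```

Emit:
{"op": "move_arm", "data": {"deltas": [{"linear": [0,0,0],"turn": [0,0,0],"claw": 1},{"linear": [0,0,0],"turn": [0,0,0],"claw": 1},{"linear": [0,0,0],"turn": [0,0,0],"claw": 1},{"linear": [0,0,-0.2],"turn": [0,0,0],"claw": 1},{"linear": [0,0,-0.6],"turn": [0,0,0],"claw": 1},{"linear": [0,0,-1],"turn": [0,0,0],"claw": 1},{"linear": [0,0,-1],"turn": [0,0,0],"claw": 1},{"linear": [0,0,-1],"turn": [0,0,0],"claw": 1},{"linear": [0,0,-1],"turn": [0,0,0],"claw": 1},{"linear": [0,0,-0.7],"turn": [0,0,0],"claw": 1},{"linear": [0,0,0],"turn": [0,0,0],"claw": 1}]}}

```text
time: 8.15
position: [0.6793, -0.0832, 0.2174]
tool_rot: [0.885, 3.005, 0.002]
ft_force: [1.3, 1.3, 0.1]
grip_width: 0.203
```

Run:
```python
from plan import *
bay(-.093,.0235,up=.07)
```

```text
t 8.15 pos [ 0.6793 -0.0832  0.2174] f [1.27 1.28 0.12] w 0.203
 turn/4deg [-4.83 -2.89 15.31]  then shift/.03 [-11.327  -6.197  -1.205]
```

Emit:
{"op": "move_arm", "data": {"deltas": [{"linear": [0,0,0],"turn": [-0.3,-0.18,0.96],"claw": 1},{"linear": [0,0,0],"turn": [-0.3,-0.18,0.96],"claw": 1},{"linear": [0,0,0],"turn": [-0.3,-0.18,0.96],"claw": 1},{"linear": [0,0,0],"turn": [-0.3,-0.18,0.96],"claw": 1},{"linear": [0,0,0],"turn": [-0.3,-0.18,0.96],"claw": 1},{"linear": [0,0,0],"turn": [-0.3,-0.18,0.96],"claw": 1},{"linear": [0,0,0],"turn": [-0.3,-0.18,0.96],"claw": 1},{"linear": [0,0,0],"turn": [-0.3,-0.18,0.96],"claw": 1},{"linear": [0,0,0],"turn": [-0.3,-0.18,0.96],"claw": 1},{"linear": [0,0,0],"turn": [-0.3,-0.18,0.96],"claw": 1},{"linear": [0,0,0],"turn": [-0.3,-0.18,0.96],"claw": 1},{"linear": [0,0,0],"turn": [-0.3,-0.18,0.96],"claw": 1},{"linear": [0,0,0],"turn": [-0.3,-0.18,0.96],"claw": 1},{"linear": [0,0,0],"turn": [-0.3,-0.18,0.96],"claw": 1},{"linear": [0,0,0],"turn": [-0.3,-0.18,0.96],"claw": 1},{"linear": [0,0,0],"turn": [-0.3,-0.18,0.96],"claw": 1},{"linear": [-0.5,-0.3,-0.1],"turn": [0,0,0],"claw": 1},{"linear": [-0.9,-0.5,-0.2],"turn": [0,0,0],"claw": 1},{"linear": [-1,-0.6,-0.2],"turn": [0,0,0],"claw": 1},{"linear": [-1,-0.6,-0.2],"turn": [0,0,0],"claw": 1}]}}

```text
time: 9.82
position: [0.6029, -0.1794, 0.2072]
tool_rot: [2.097, 1.926, 0.362]
ft_force: [-0.7, -1.4, -1.9]
grip_width: 0.205
```

Emit:
{"op": "move_arm", "data": {"deltas": [{"linear": [-1,-0.6,-0.2],"turn": [0,0,0],"claw": 1},{"linear": [-1,-0.6,-0.2],"turn": [0,0,0],"claw": 1},{"linear": [-1,-0.6,-0.1],"turn": [0,0,0],"claw": 1},{"linear": [-1,-0.6,0],"turn": [0,0,0],"claw": 1},{"linear": [-1,-0.5,0],"turn": [0,0,0],"claw": 1},{"linear": [-1,-0.5,0],"turn": [0,0,0],"claw": 1},{"linear": [-1,-0.4,0],"turn": [0,0,0],"claw": 1},{"linear": [-0.6,-0.2,0],"turn": [0,0,0],"claw": 1},{"linear": [-0.3,-0.2,0],"turn": [0,0,0],"claw": 1},{"linear": [0,0,0],"turn": [0,0,0],"claw": 1},{"linear": [0,0,0],"turn": [0,0,0],"claw": 1}]}}

```text
time: 10.73
position: [0.4615, -0.4036, 0.1757]
tool_rot: [2.099, 1.924, 0.364]
ft_force: [0.3, 0.6, -1.9]
grip_width: 0.201
```

Run:
```python
from plan import *
bay(-.093,.0235,up=.0)
im,K,W=grab("wrist"); save("w1",im)
```

```text
t 10.73 pos [ 0.4615 -0.4036  0.1757] f [ 0.3   0.57 -1.89] w 0.201
 turn/4deg [-0.19 -0.02 -0.05]  then shift/.03 [-0.075  0.202  2.213]
```

View pics/w1.png

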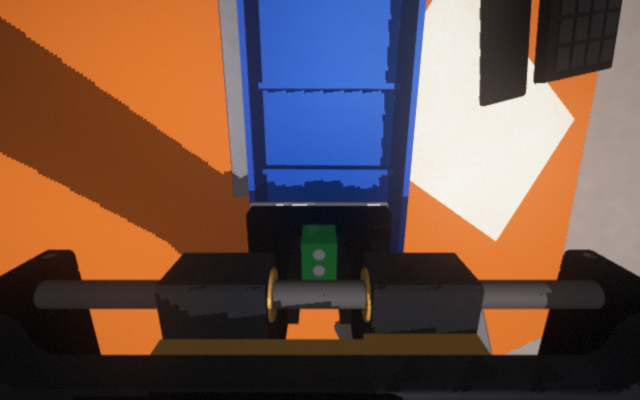

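Emit:
{"op": "move_arm", "data": {"deltas": [{"linear": [-0.07,0.1,0.4],"turn": [-0.19,0,0],"claw": 1},{"linear": [0,0,0.6],"turn": [0,0,0],"claw": 1},{"linear": [0,0,0.5],"turn": [0,0,0],"claw": 1},{"linear": [0,0,0.3],"turn": [0,0,0],"claw": 1},{"linear": [0,0,0.2],"turn": [0,0,0],"claw": 1},{"linear": [0,0,0.1],"turn": [0,0,0],"claw": 1},{"linear": [0,0,0],"turn": [0,0,0],"claw": 1},{"linear": [0,0,0],"turn": [0,0,0],"claw": 1}]}}

```text
time: 11.45
position: [0.488, -0.4092, 0.1198]
tool_rot: [2.088, 1.915, 0.374]
ft_force: [-0.8, -0.4, -0.7]
grip_width: 0.206
```

Run:
```python
from plan import *
bay(-.093,.0235,up=.0,x=-.003)
```

```text
t 11.45 pos [ 0.488  -0.4092  0.1198] f [-0.75 -0.41 -0.72] w 0.206
 turn/4deg [ 0.03  0.01 -0.04]  then shift/.03 [ 0.037 -0.028  0.15 ]
```

Emit:
{"op": "move_arm", "data": {"deltas": [{"linear": [0,0,0.08],"turn": [0,0,0],"claw": 1},{"linear": [0,0,0.04],"turn": [0,0,0],"claw": 1},{"linear": [0,0,0],"turn": [0,0,0],"claw": 1}]}}

```text
time: 11.7
position: [0.4891, -0.4098, 0.1164]
tool_rot: [2.089, 1.914, 0.374]
ft_force: [0.2, 0.1, -0.2]
grip_width: 0.207
```

Emit:
{"op": "move_arm", "data": {"deltas": [{"linear": [0,0,0.04],"turn": [0,0,0],"claw": 1},{"linear": [0,0,0],"turn": [0,0,0],"claw": 1}]}}

```text
time: 11.87
position: [0.4892, -0.4098, 0.1163]
tool_rot: [2.089, 1.914, 0.374]
ft_force: [-6.2, 2.6, 7.7]
grip_width: 0.207
```

Emit:
{"op": "move_arm", "data": {"deltas": [{"linear": [0,0,0],"turn": [0,0,0],"claw": 0.6},{"linear": [0,0,0],"turn": [0,0,0],"claw": 0.6},{"linear": [0,0,0],"turn": [0,0,0],"claw": 0.6},{"linear": [0,0,-0.3],"turn": [0,0,0],"claw": 0.6},{"linear": [0,0,-0.7],"turn": [0,0,0],"claw": 0.6},{"linear": [0,0,-1],"turn": [0,0,0],"claw": 0.6},{"linear": [0,0,-1],"turn": [0,0,0],"claw": 0.6},{"linear": [0,0,-0.5],"turn": [0,0,0],"claw": 1}]}}

```text
time: 12.53
position: [0.4499, -0.4074, 0.2163]
tool_rot: [2.086, 1.911, 0.373]
ft_force: [0.5, -0.9, 0.6]
grip_width: 0.372
```

Run:
```python
from plan import *
over("M3",-.038,.07)
im,K,W=grab("wrist"); save("w2",im)
```

```text
t 12.53 pos [ 0.4499 -0.4074  0.2163] f [ 0.48 -0.88  0.58] w 0.372
 turn/4deg [  4.58   3.95 -19.91]  then shift/.03 [ 3.266 12.979  4.144]
```

View pics/w2.png

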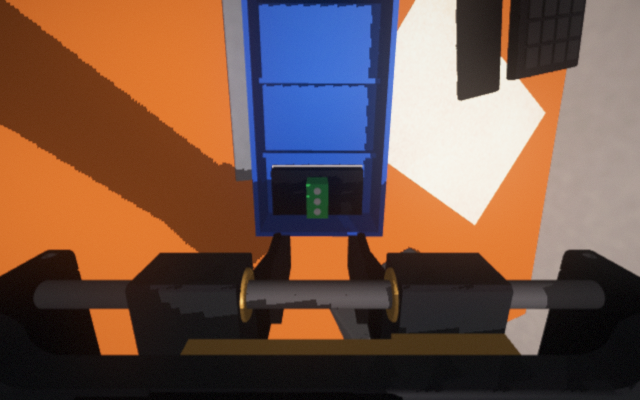

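M2 is seated square in bay 1, with its green block at (317,198). Next I test M3.

Emit:
{"op": "move_arm", "data": {"deltas": [{"linear": [0,0,0],"turn": [0.22,0.19,-0.96],"claw": 1},{"linear": [0,0,0],"turn": [0.22,0.19,-0.96],"claw": 1},{"linear": [0,0,0],"turn": [0.22,0.19,-0.96],"claw": 1},{"linear": [0,0,0],"turn": [0.22,0.19,-0.96],"claw": 1},{"linear": [0,0,0],"turn": [0.22,0.19,-0.96],"claw": 1},{"linear": [0,0,0],"turn": [0.22,0.19,-0.96],"claw": 1},{"linear": [0,0,0],"turn": [0.22,0.19,-0.96],"claw": 1},{"linear": [0,0,0],"turn": [0.22,0.19,-0.96],"claw": 1},{"linear": [0,0,0],"turn": [0.22,0.19,-0.96],"claw": 1},{"linear": [0,0,0],"turn": [0.22,0.19,-0.96],"claw": 1},{"linear": [0,0,0],"turn": [0.22,0.19,-0.96],"claw": 1},{"linear": [0,0,0],"turn": [0.22,0.19,-0.96],"claw": 1},{"linear": [0,0,0],"turn": [0.22,0.19,-0.96],"claw": 1},{"linear": [0,0,0],"turn": [0.22,0.19,-0.96],"claw": 1},{"linear": [0,0,0],"turn": [0.22,0.19,-0.96],"claw": 1},{"linear": [0,0,0],"turn": [0.22,0.19,-0.96],"claw": 1},{"linear": [0,0,0],"turn": [0.22,0.19,-0.96],"claw": 1},{"linear": [0,0,0],"turn": [0.22,0.19,-0.96],"claw": 1},{"linear": [0,0,0],"turn": [0.22,0.19,-0.96],"claw": 1},{"linear": [0,0,0],"turn": [0.22,0.19,-0.96],"claw": 1}]}}

```text
time: 14.25
position: [0.4501, -0.4059, 0.2117]
tool_rot: [0.46, 3.099, 0.021]
ft_force: [-0.3, 1.0, -0.8]
grip_width: 0.005
```

Emit:
{"op": "move_arm", "data": {"deltas": [{"linear": [0,0.5,0],"turn": [0.18,0.15,-0.7],"claw": 1},{"linear": [0.25,1,0],"turn": [0,0,0],"claw": 1},{"linear": [0.25,1,0],"turn": [0,0,0],"claw": 1},{"linear": [0.25,1,0],"turn": [0,0,0],"claw": 1},{"linear": [0.25,1,0],"turn": [0,0,0],"claw": 1},{"linear": [0.25,1,0],"turn": [0,0,0],"claw": 1},{"linear": [0.25,1,0],"turn": [0,0,0],"claw": 1},{"linear": [0.25,1,0],"turn": [0,0,0],"claw": 1},{"linear": [0.25,1,0.3],"turn": [0,0,0],"claw": 1},{"linear": [0.25,1,0.6],"turn": [0,0,0],"claw": 1},{"linear": [0.25,1,0.8],"turn": [0,0,0],"claw": 1},{"linear": [0.25,1,0.9],"turn": [0,0,0],"claw": 1},{"linear": [0.25,1,0.9],"turn": [0,0,0],"claw": 1},{"linear": [0.2,0.4,0.5],"turn": [0,0,0],"claw": 1},{"linear": [0,0,0],"turn": [0,0,0],"claw": 1},{"linear": [0,0,0],"turn": [0,0,0],"claw": 1}]}}

```text
time: 15.58
position: [0.4517, -0.0057, 0.0927]
tool_rot: [-0.384, -3.113, -0.004]
ft_force: [0.8, -0.3, 0.3]
grip_width: 0.003
```

Run:
```python
from plan import *
over("M3",-.038,.025)
```

```text
t 15.58 pos [ 0.4517 -0.0057  0.0927] f [ 0.81 -0.34  0.32] w 0.003
 turn/4deg [ 0.02 -0.07  0.06]  then shift/.03 [ 0.018 -0.011  1.525]
```

Emit:
{"op": "move_arm", "data": {"deltas": [{"linear": [0,0,0.5],"turn": [0,0,0],"claw": 1},{"linear": [0,0,0.7],"turn": [0,0,0],"claw": 1},{"linear": [0,0,0.3],"turn": [0,0,0],"claw": 1},{"linear": [0,0,0.1],"turn": [0,0,0],"claw": 1},{"linear": [0,0,0],"turn": [0,0,0],"claw": 1},{"linear": [0,0,0],"turn": [0,0,0],"claw": 1}]}}

```text
time: 16.08
position: [0.4534, -0.0074, 0.0462]
tool_rot: [-0.391, -3.115, -0.004]
ft_force: [-0.6, -0.9, -0.1]
grip_width: 0.008
```

Emit:
{"op": "move_arm", "data": {"deltas": [{"linear": [0,0,0.06],"turn": [0,0,0],"claw": 1},{"linear": [0,0,0.04],"turn": [0,0,0],"claw": 1},{"linear": [0,0,0],"turn": [0,0,0],"claw": 1}]}}

```text
time: 16.33
position: [0.453, -0.0071, 0.0427]
tool_rot: [-0.39, -3.115, -0.004]
ft_force: [-0.1, 0.3, -0.8]
grip_width: 0.008
```

Emit:
{"op": "move_arm", "data": {"deltas": [{"linear": [0,0,0.05],"turn": [0,0,0],"claw": 1},{"linear": [0,0,0],"turn": [0,0,0],"claw": 1}]}}

```text
time: 16.5
position: [0.4531, -0.0071, 0.0423]
tool_rot: [-0.39, -3.114, -0.002]
ft_force: [-5.1, -0.9, 13.2]
grip_width: 0.003
```

M3 is sound too: 13 N with no give. I grasp it.

Emit:
{"op": "move_arm", "data": {"deltas": [{"linear": [0,0,-0.4],"turn": [0,0,0],"claw": 0.5},{"linear": [0,0,-0.9],"turn": [0,0,0],"claw": 0.5},{"linear": [0,0.5,-0.4],"turn": [0,0,0],"claw": 0.5},{"linear": [0,0.8,0],"turn": [0,0,0],"claw": 0.5},{"linear": [0,0,0],"turn": [0,0,0],"claw": 0.5},{"linear": [0,0,0],"turn": [0,0,0],"claw": 0.5},{"linear": [0,0,0],"turn": [0,0,0],"claw": 0.5}]}}

```text
time: 17.08
position: [0.4621, 0.0302, 0.0917]
tool_rot: [-0.389, -3.114, -0.003]
ft_force: [-0.6, -0.7, -0.2]
grip_width: 0.446
```

Run:
```python
from plan import *
over("M3",0,.024)
```

```text
t 17.08 pos [0.4621 0.0302 0.0917] f [-0.6  -0.65 -0.15] w 0.446
 turn/4deg [ 0.02 -0.05  0.01]  then shift/.03 [0.056 0.009 1.522]
```

Emit:
{"op": "move_arm", "data": {"deltas": [{"linear": [0.06,0,0.5],"turn": [0,0,0],"claw": 0.5},{"linear": [0,0,0.7],"turn": [0,0,0],"claw": 0.5},{"linear": [0,0,0.32],"turn": [0,0,0],"claw": 0.5},{"linear": [0,0,0],"turn": [0,0,0],"claw": 0.8},{"linear": [0,0,0],"turn": [0,0,0],"claw": 1},{"linear": [0,0,0],"turn": [0,0,0],"claw": 1},{"linear": [0,0,0],"turn": [0,0,0],"claw": 1},{"linear": [0,0,0],"turn": [0,0,0],"claw": 1},{"linear": [0,0,0],"turn": [0,0,0],"claw": 1},{"linear": [0,0,0],"turn": [0,0,0],"claw": 1}]}}

```text
time: 17.92
position: [0.4613, 0.0311, 0.0471]
tool_rot: [-0.39, -3.116, -0.004]
ft_force: [0.1, -0.9, 4.4]
grip_width: 0.209
```

Emit:
{"op": "move_arm", "data": {"deltas": [{"linear": [0,0,-0.2],"turn": [0,0,0],"claw": 1},{"linear": [0,0,-0.6],"turn": [0,0,0],"claw": 1},{"linear": [0,0,-1],"turn": [0,0,0],"claw": 1},{"linear": [0,0,-1],"turn": [0,0,0],"claw": 1},{"linear": [0,0,-1],"turn": [0,0,0],"claw": 1},{"linear": [0,0,-1],"turn": [0,0,0],"claw": 1},{"linear": [0,0,-0.7],"turn": [0,0,0],"claw": 1},{"linear": [0,0,0],"turn": [0,0,0],"claw": 1}]}}

```text
time: 18.58
position: [0.4634, 0.0312, 0.2159]
tool_rot: [0.389, 3.112, 0.004]
ft_force: [0.1, 0.1, -1.8]
grip_width: 0.207
```

Run:
```python
from plan import *
bay(-.031,.0235,up=.065)
```

```text
t 18.58 pos [0.4634 0.0312 0.2159] f [ 0.14  0.09 -1.76] w 0.207
 turn/4deg [-4.48 -3.84 19.87]  then shift/.03 [-12.456   0.766   1.721]
```

Emit:
{"op": "move_arm", "data": {"deltas": [{"linear": [0,0,0],"turn": [-0.21,-0.18,0.95],"claw": 1},{"linear": [0,0,0],"turn": [-0.21,-0.18,0.95],"claw": 1},{"linear": [0,0,0],"turn": [-0.21,-0.18,0.95],"claw": 1},{"linear": [0,0,0],"turn": [-0.21,-0.18,0.95],"claw": 1},{"linear": [0,0,0],"turn": [-0.21,-0.18,0.95],"claw": 1},{"linear": [0,0,0],"turn": [-0.21,-0.18,0.95],"claw": 1},{"linear": [0,0,0],"turn": [-0.21,-0.18,0.95],"claw": 1},{"linear": [0,0,0],"turn": [-0.21,-0.18,0.95],"claw": 1},{"linear": [0,0,0],"turn": [-0.21,-0.18,0.95],"claw": 1},{"linear": [0,0,0],"turn": [-0.21,-0.18,0.95],"claw": 1},{"linear": [0,0,0],"turn": [-0.21,-0.18,0.95],"claw": 1},{"linear": [0,0,0],"turn": [-0.21,-0.18,0.95],"claw": 1},{"linear": [0,0,0],"turn": [-0.21,-0.18,0.95],"claw": 1},{"linear": [0,0,0],"turn": [-0.21,-0.18,0.95],"claw": 1},{"linear": [0,0,0],"turn": [-0.21,-0.18,0.95],"claw": 1},{"linear": [0,0,0],"turn": [-0.21,-0.18,0.95],"claw": 1},{"linear": [0,0,0],"turn": [-0.21,-0.18,0.95],"claw": 1},{"linear": [0,0,0],"turn": [-0.21,-0.18,0.95],"claw": 1},{"linear": [0,0,0],"turn": [-0.21,-0.18,0.95],"claw": 1},{"linear": [0,0,0],"turn": [-0.21,-0.18,0.95],"claw": 1}]}}

```text
time: 20.25
position: [0.4631, 0.0308, 0.2084]
tool_rot: [2.031, 2.025, 0.338]
ft_force: [0.2, 1.4, -2.4]
grip_width: 0.205
```

Emit:
{"op": "move_arm", "data": {"deltas": [{"linear": [0,0,0],"turn": [-0.2,-0.18,0.85],"claw": 1},{"linear": [-0.5,0.1,0],"turn": [0,0,0],"claw": 1},{"linear": [-1,0.1,0],"turn": [0,0,0],"claw": 1},{"linear": [-1,0.1,0],"turn": [0,0,0],"claw": 1},{"linear": [-1,0.1,0],"turn": [0,0,0],"claw": 1},{"linear": [-1,0.1,0],"turn": [0,0,0],"claw": 1},{"linear": [-1,0.1,0],"turn": [0,0,0],"claw": 1},{"linear": [-1,0.1,0],"turn": [0,0,0],"claw": 1},{"linear": [-1,0,0],"turn": [0,0,0],"claw": 1},{"linear": [-1,0,0],"turn": [0,0,0],"claw": 1},{"linear": [-1,0,0],"turn": [0,0,0],"claw": 1},{"linear": [-1,0,0],"turn": [0,0,0],"claw": 1},{"linear": [-1,0,0],"turn": [0,0,0],"claw": 1},{"linear": [-0.7,0,0],"turn": [0,0,0],"claw": 1},{"linear": [-0.2,0,0],"turn": [0,0,0],"claw": 1},{"linear": [0,0,0],"turn": [0,0,0],"claw": 1},{"linear": [0,0,0],"turn": [0,0,0],"claw": 1}]}}

```text
time: 21.67
position: [0.463, -0.3397, 0.2177]
tool_rot: [2.082, 1.957, 0.349]
ft_force: [0.8, 1.2, -1.3]
grip_width: 0.205
```

Run:
```python
from plan import *
bay(-.031,.025,x=-.003)
```

```text
t 21.67 pos [ 0.463  -0.3397  0.2177] f [ 0.84  1.19 -1.27] w 0.205
 turn/4deg [-0.38 -0.05  0.3 ]  then shift/.03 [-0.135 -0.303  3.509]
```

Emit:
{"op": "move_arm", "data": {"deltas": [{"linear": [0,0,0],"turn": [-0.38,-0.05,0.3],"claw": 1},{"linear": [-0.13,-0.3,0.4],"turn": [0,0,0],"claw": 1},{"linear": [0,0,0.8],"turn": [0,0,0],"claw": 1},{"linear": [0,0,0.5],"turn": [0,0,0],"claw": 1},{"linear": [0,0,0.3],"turn": [0,0,0],"claw": 1},{"linear": [0,0,0],"turn": [0,0,0],"claw": 1},{"linear": [0,0,0],"turn": [0,0,0],"claw": 1}]}}

```text
time: 22.25
position: [0.4776, -0.3451, 0.1599]
tool_rot: [2.084, 1.92, 0.374]
ft_force: [0.8, 0.1, -1.8]
grip_width: 0.203
```

Run:
```python
from plan import *
bay(-.031,.025,x=-.003)
im,K,W=grab("wrist"); save("w3",im)
```

```text
t 22.25 pos [ 0.4776 -0.3451  0.1599] f [ 0.78  0.08 -1.78] w 0.203
 turn/4deg [0.03 0.   0.03]  then shift/.03 [ 1.000e-03 -4.500e-02  1.537e+00]
```

View pics/w3.png

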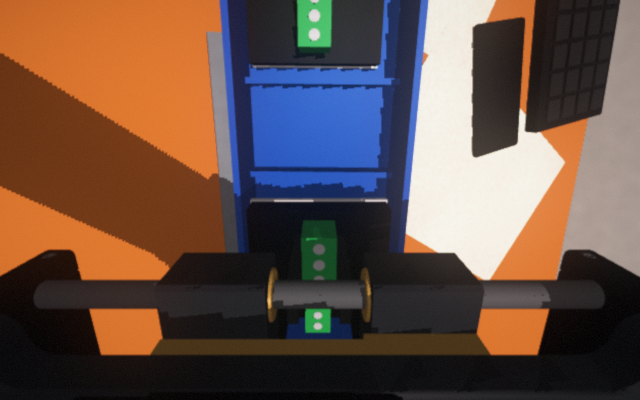

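The module is square over bay 2, with M2's green block visible below it in bay 1. I lower it.

Emit:
{"op": "move_arm", "data": {"deltas": [{"linear": [0,0,0.4],"turn": [0,0,0],"claw": 1},{"linear": [0,0,0.5],"turn": [0,0,0],"claw": 1},{"linear": [0,0,0.35],"turn": [0,0,0],"claw": 1},{"linear": [0,0,0.15],"turn": [0,0,0],"claw": 1},{"linear": [0,0,0],"turn": [0,0,0],"claw": 1},{"linear": [0,0,0],"turn": [0,0,0],"claw": 1}]}}

```text
time: 22.8
position: [0.4931, -0.3479, 0.1212]
tool_rot: [2.085, 1.917, 0.373]
ft_force: [-0.8, 0.8, -1.8]
grip_width: 0.203
```

Emit:
{"op": "move_arm", "data": {"deltas": [{"linear": [0,0,0.08],"turn": [0,0,0],"claw": 1},{"linear": [0,0,0.04],"turn": [0,0,0],"claw": 1},{"linear": [0,0,0],"turn": [0,0,0],"claw": 1}]}}

```text
time: 23.05
position: [0.4946, -0.348, 0.1182]
tool_rot: [2.084, 1.917, 0.374]
ft_force: [-0.1, 0.1, -1.9]
grip_width: 0.203
```

Emit:
{"op": "move_arm", "data": {"deltas": [{"linear": [0,0,0.04],"turn": [0,0,0],"claw": 1},{"linear": [0,0,0],"turn": [0,0,0],"claw": 1}]}}

```text
time: 23.22
position: [0.4948, -0.3482, 0.1181]
tool_rot: [2.084, 1.917, 0.375]
ft_force: [-4.5, 2.0, 5.4]
grip_width: 0.202
```

Emit:
{"op": "move_arm", "data": {"deltas": [{"linear": [0,0,0.02],"turn": [0,0,0],"claw": 1},{"linear": [0,0,0],"turn": [0,0,0],"claw": 1}]}}

```text
time: 23.38
position: [0.4948, -0.3481, 0.118]
tool_rot: [2.085, 1.917, 0.376]
ft_force: [-7.8, 3.9, 11.1]
grip_width: 0.205
```

Seated. I release, retreat and go to M1.

Emit:
{"op": "move_arm", "data": {"deltas": [{"linear": [0,0,0],"turn": [0,0,0],"claw": 0.6},{"linear": [0,0,0],"turn": [0,0,0],"claw": 0.6},{"linear": [0,0,0],"turn": [0,0,0],"claw": 0.6},{"linear": [0,0,-0.3],"turn": [0,0,0],"claw": 0.6},{"linear": [0,0,-0.7],"turn": [0,0,0],"claw": 0.6},{"linear": [0,0,-1],"turn": [0,0,0],"claw": 0.6},{"linear": [0,0,-1],"turn": [0,0,0],"claw": 0.6},{"linear": [0,0,-0.7],"turn": [0,0,0],"claw": 1},{"linear": [0,0,0],"turn": [0,0,0],"claw": 1}]}}

```text
time: 24.13
position: [0.454, -0.3469, 0.2253]
tool_rot: [2.079, 1.909, 0.376]
ft_force: [0.6, -0.3, 0.4]
grip_width: 0.323
```

Run:
```python
from plan import *
over("M1",.038,.07)
```

```text
t 24.13 pos [ 0.454  -0.3469  0.2253] f [ 0.56 -0.32  0.38] w 0.323
 turn/4deg [  5.37   2.17 -10.46]  then shift/.03 [ 7.203 14.782  4.443]
```

Emit:
{"op": "move_arm", "data": {"deltas": [{"linear": [0,0,0],"turn": [0.45,0.18,-0.87],"claw": 1},{"linear": [0,0,0],"turn": [0.45,0.18,-0.87],"claw": 1},{"linear": [0,0,0],"turn": [0.45,0.18,-0.87],"claw": 1},{"linear": [0,0,0],"turn": [0.45,0.18,-0.87],"claw": 1},{"linear": [0,0,0],"turn": [0.45,0.18,-0.87],"claw": 1},{"linear": [0,0,0],"turn": [0.45,0.18,-0.87],"claw": 1},{"linear": [0,0,0],"turn": [0.45,0.18,-0.87],"claw": 1},{"linear": [0,0,0],"turn": [0.45,0.18,-0.87],"claw": 1},{"linear": [0,0,0],"turn": [0.45,0.18,-0.87],"claw": 1},{"linear": [0,0,0],"turn": [0.45,0.18,-0.87],"claw": 1},{"linear": [0,0,0],"turn": [0.45,0.18,-0.87],"claw": 1},{"linear": [0,0,0],"turn": [0.45,0.18,-0.87],"claw": 1},{"linear": [0.2,0.5,0],"turn": [0,0,0],"claw": 1},{"linear": [0.5,1,0],"turn": [0,0,0],"claw": 1},{"linear": [0.5,1,0],"turn": [0,0,0],"claw": 1},{"linear": [0.5,1,0],"turn": [0,0,0],"claw": 1},{"linear": [0.5,1,0],"turn": [0,0,0],"claw": 1},{"linear": [0.5,1,0],"turn": [0,0,0],"claw": 1},{"linear": [0.5,1,0],"turn": [0,0,0],"claw": 1},{"linear": [0.5,1,0],"turn": [0,0,0],"claw": 1}]}}

```text
time: 25.8
position: [0.5646, -0.1175, 0.2186]
tool_rot: [-1.384, -2.809, 0.002]
ft_force: [-0.4, 0.5, 0.2]
grip_width: 0.007
```

Emit:
{"op": "move_arm", "data": {"deltas": [{"linear": [0.5,1,0],"turn": [0,0,0],"claw": 1},{"linear": [0.5,1,0],"turn": [0,0,0],"claw": 1},{"linear": [0.5,1,0.5],"turn": [0,0,0],"claw": 1},{"linear": [0.5,1,1],"turn": [0,0,0],"claw": 1},{"linear": [0.5,1,1],"turn": [0,0,0],"claw": 1},{"linear": [0.5,1,1],"turn": [0,0,0],"claw": 1},{"linear": [0.5,0.8,0.6],"turn": [0,0,0],"claw": 1},{"linear": [0.3,0.4,0.2],"turn": [0,0,0],"claw": 1},{"linear": [0,0,0],"turn": [0,0,0],"claw": 1},{"linear": [0,0,0],"turn": [0,0,0],"claw": 1}]}}

```text
time: 26.63
position: [0.6614, 0.0967, 0.0963]
tool_rot: [-1.381, -2.81, 0.004]
ft_force: [0.3, -0.6, 1.0]
grip_width: 0.007
```

Run:
```python
from plan import *
over("M1",.038,.025)
```

```text
t 26.63 pos [0.6614 0.0967 0.0963] f [ 0.3  -0.58  1.04] w 0.007
 turn/4deg [-0.1  -0.12  0.04]  then shift/.03 [-0.319  0.296  1.643]
```

Emit:
{"op": "move_arm", "data": {"deltas": [{"linear": [-0.32,0.3,0.5],"turn": [-0.1,-0.12,0],"claw": 1},{"linear": [0,0,0.7],"turn": [0,0,0],"claw": 1},{"linear": [0,0,0.4],"turn": [0,0,0],"claw": 1},{"linear": [0,0,0.1],"turn": [0,0,0],"claw": 1},{"linear": [0,0,0],"turn": [0,0,0],"claw": 1},{"linear": [0,0,0],"turn": [0,0,0],"claw": 1}]}}

```text
time: 27.13
position: [0.6748, 0.0937, 0.0464]
tool_rot: [1.389, 2.816, 0.003]
ft_force: [-0.5, 0.3, -0.6]
grip_width: 0.007
```

Emit:
{"op": "move_arm", "data": {"deltas": [{"linear": [0,0,0.06],"turn": [0,0,0],"claw": 1},{"linear": [0,0,0.03],"turn": [0,0,0],"claw": 1},{"linear": [0,0,0],"turn": [0,0,0],"claw": 1}]}}

```text
time: 27.38
position: [0.6746, 0.0947, 0.043]
tool_rot: [1.387, 2.817, 0.003]
ft_force: [0.3, 0.5, 0.0]
grip_width: 0.008
```

Emit:
{"op": "move_arm", "data": {"deltas": [{"linear": [0,0,0.05],"turn": [0,0,0],"claw": 1},{"linear": [0,0,0],"turn": [0,0,0],"claw": 1}]}}

```text
time: 27.55
position: [0.6748, 0.0949, 0.0413]
tool_rot: [1.387, 2.817, 0.004]
ft_force: [0.6, 0.0, 1.3]
grip_width: 0.005
```

Emit:
{"op": "move_arm", "data": {"deltas": [{"linear": [0,0,0.04],"turn": [0,0,0],"claw": 1},{"linear": [0,0,0],"turn": [0,0,0],"claw": 1}]}}

```text
time: 27.72
position: [0.6747, 0.095, 0.0399]
tool_rot: [1.387, 2.818, 0.003]
ft_force: [-0.2, 0.8, 2.2]
grip_width: 0.005
```

Emit:
{"op": "move_arm", "data": {"deltas": [{"linear": [0,0,0.05],"turn": [0,0,0],"claw": 1},{"linear": [0,0,0.03],"turn": [0,0,0],"claw": 1},{"linear": [0,0,0],"turn": [0,0,0],"claw": 1}]}}

```text
time: 27.97
position: [0.675, 0.095, 0.0382]
tool_rot: [1.387, 2.817, 0.004]
ft_force: [0.9, 0.9, 4.5]
grip_width: 0.002
```

M1 gives about 4 mm under 2–4 N, so it is bowed. I let it right itself slowly, then grasp it.

Emit:
{"op": "move_arm", "data": {"deltas": [{"linear": [0,0,-0.08],"turn": [0,0,0],"claw": 1},{"linear": [0,0,-0.08],"turn": [0,0,0],"claw": 1},{"linear": [0,0,-0.08],"turn": [0,0,0],"claw": 1},{"linear": [0,0,-0.3],"turn": [0,0,0],"claw": 0.8},{"linear": [0,0,-0.8],"turn": [0,0,0],"claw": 0.5},{"linear": [0,-0.4,-0.5],"turn": [0,0,0],"claw": 0.5},{"linear": [0,-0.8,0],"turn": [0,0,0],"claw": 0.5},{"linear": [0,0,0],"turn": [0,0,0],"claw": 0.5},{"linear": [0,0,0],"turn": [0,0,0],"claw": 0.5},{"linear": [0,0,0],"turn": [0,0,0],"claw": 0.5}]}}

```text
time: 28.8
position: [0.6458, 0.073, 0.0926]
tool_rot: [1.388, 2.818, 0.003]
ft_force: [0.4, 0.7, 0.2]
grip_width: 0.444
```

```bash
sed -i 's/^red=.*/import sys; sys.exit()/' m.py; python3 m.py 2>&1 | head -1
python3 - <<'E'
from plan import *
over("M1",0,.025)
im,K,W=grab("wrist"); save("w4",im)
E
```

```text
m.py:15: RuntimeWarning: Mean of empty slice.
t 28.85 pos [0.6459 0.0734 0.0923] f [-0.09  0.81  0.74] w 0.465
 turn/4deg [ 0.02 -0.01  0.02]  then shift/.03 [-0.015 -0.088  1.511]
```

View pics/w4.png

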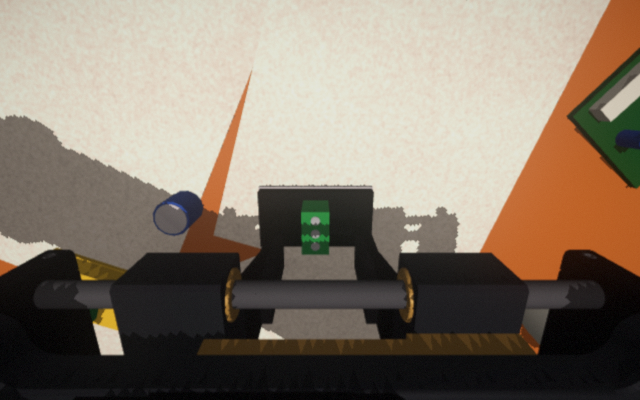

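M1 is upright again, with its green block at (315,228) centred between the fingers and the capacitor clear at (178,212).

Emit:
{"op": "move_arm", "data": {"deltas": [{"linear": [0,-0.05,0.5],"turn": [0,0,0],"claw": 0.5},{"linear": [0,0,0.7],"turn": [0,0,0],"claw": 0.5},{"linear": [0,0,0.33],"turn": [0,0,0],"claw": 0.5},{"linear": [0,0,0],"turn": [0,0,0],"claw": 0.8},{"linear": [0,0,0],"turn": [0,0,0],"claw": 1},{"linear": [0,0,0],"turn": [0,0,0],"claw": 1},{"linear": [0,0,0],"turn": [0,0,0],"claw": 1},{"linear": [0,0,0],"turn": [0,0,0],"claw": 1},{"linear": [0,0,0],"turn": [0,0,0],"claw": 1},{"linear": [0,0,0],"turn": [0,0,0],"claw": 1}]}}

```text
time: 29.73
position: [0.6451, 0.0717, 0.0474]
tool_rot: [1.388, 2.817, 0.003]
ft_force: [-0.6, -0.4, 1.7]
grip_width: 0.203
```

Emit:
{"op": "move_arm", "data": {"deltas": [{"linear": [0,0,-0.2],"turn": [0,0,0],"claw": 1},{"linear": [0,0,-0.6],"turn": [0,0,0],"claw": 1},{"linear": [0,0,-1],"turn": [0,0,0],"claw": 1},{"linear": [0,0,-1],"turn": [0,0,0],"claw": 1},{"linear": [0,0,-0.7],"turn": [0,0,0],"claw": 1},{"linear": [0,0,0],"turn": [0,0,0],"claw": 1}]}}

```text
time: 30.23
position: [0.6475, 0.0718, 0.1574]
tool_rot: [1.385, 2.811, 0.01]
ft_force: [0.7, -0.5, -1.7]
grip_width: 0.203
```

Run:
```python
from plan import *
plan([.539,.327,.004+.0255+.022+.03],Rz(37.5))
plan([.539,.327,.004+.0255+.022+.03],Rz(78))
```

```text
t 30.23 pos [0.6475 0.0718 0.1574] f [ 0.7  -0.49 -1.65] w 0.203
 turn/4deg [0.13 0.06 0.01]  then shift/.03 [8.949 2.309 2.531]
t 30.23 pos [0.6475 0.0718 0.1574] f [ 0.7  -0.49 -1.65] w 0.203
 turn/4deg [  0.11   0.1  -10.11]  then shift/.03 [5.305 7.568 2.531]
```

Emit:
{"op": "move_arm", "data": {"deltas": [{"linear": [0.5,0.1,0],"turn": [0.13,0.06,0],"claw": 1},{"linear": [1,0.3,0],"turn": [0,0,0],"claw": 1},{"linear": [1,0.3,0],"turn": [0,0,0],"claw": 1},{"linear": [1,0.3,0],"turn": [0,0,0],"claw": 1},{"linear": [1,0.3,0],"turn": [0,0,0],"claw": 1},{"linear": [1,0.3,0],"turn": [0,0,0],"claw": 1},{"linear": [1,0.3,0.2],"turn": [0,0,0],"claw": 1},{"linear": [1,0.2,0.5],"turn": [0,0,0],"claw": 1},{"linear": [1,0.2,0.8],"turn": [0,0,0],"claw": 1},{"linear": [0.4,0,0.7],"turn": [0,0,0],"claw": 1},{"linear": [0,0,0.3],"turn": [0,0,0],"claw": 1},{"linear": [0,0,0],"turn": [0,0,0],"claw": 1},{"linear": [0,0,0],"turn": [0,0,0],"claw": 1}]}}

```text
time: 31.32
position: [0.5362, 0.3233, 0.0763]
tool_rot: [-1.387, -2.811, 0.012]
ft_force: [1.5, -0.2, -1.7]
grip_width: 0.209
```

Run:
```python
from plan import *
plan([.539,.327,.004+.0255+.022],Rz(37.5))
im,K,W=grab("top"); save("t5",cv2.resize(im[130:310,130:400],None,fx=2.9,fy=2.9))
```

```text
t 31.32 pos [0.5362 0.3233 0.0763] f [ 1.53 -0.17 -1.71] w 0.209
 turn/4deg [-0.14 -0.05 -0.01]  then shift/.03 [0.042 0.151 0.826]
```

View pics/t5.png

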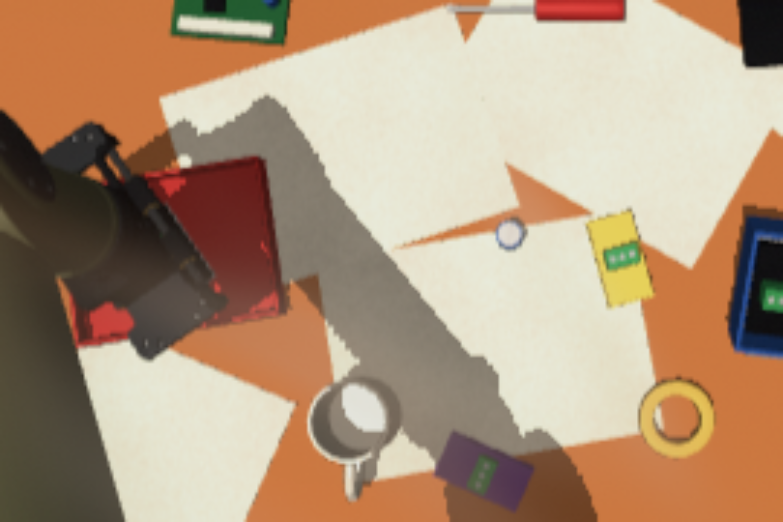

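The gripper is over the tray, and the mug, capacitor, tape roll and screwdriver have not moved. I lower M1.

Emit:
{"op": "move_arm", "data": {"deltas": [{"linear": [0.04,0.15,0.2],"turn": [-0.14,-0.05,0],"claw": 1},{"linear": [0,0,0.3],"turn": [0,0,0],"claw": 1},{"linear": [0,0,0.15],"turn": [0,0,0],"claw": 1},{"linear": [0,0,0.05],"turn": [0,0,0],"claw": 1},{"linear": [0,0,0],"turn": [0,0,0],"claw": 1},{"linear": [0,0,0],"turn": [0,0,0],"claw": 1}]}}

```text
time: 31.87
position: [0.5386, 0.3288, 0.056]
tool_rot: [-1.388, -2.818, -0.003]
ft_force: [-0.9, 0.5, -1.6]
grip_width: 0.208
```

Emit:
{"op": "move_arm", "data": {"deltas": [{"linear": [0,0,0.05],"turn": [0,0,0],"claw": 1},{"linear": [0,0,0.03],"turn": [0,0,0],"claw": 1},{"linear": [0,0,0],"turn": [0,0,0],"claw": 1}]}}

```text
time: 32.12
position: [0.5385, 0.329, 0.0537]
tool_rot: [-1.388, -2.818, -0.004]
ft_force: [0.2, -1.3, -1.7]
grip_width: 0.201
```

Emit:
{"op": "move_arm", "data": {"deltas": [{"linear": [0,0,0.04],"turn": [0,0,0],"claw": 1},{"linear": [0,0,0.02],"turn": [0,0,0],"claw": 1},{"linear": [0,0,0],"turn": [0,0,0],"claw": 1}]}}

```text
time: 32.37
position: [0.5384, 0.3289, 0.0517]
tool_rot: [-1.388, -2.818, -0.003]
ft_force: [-0.4, -0.4, -2.6]
grip_width: 0.205
```

Emit:
{"op": "move_arm", "data": {"deltas": [{"linear": [0,0,0.02],"turn": [0,0,0],"claw": 1},{"linear": [0,0,0],"turn": [0,0,0],"claw": 1}]}}

```text
time: 32.53
position: [0.5386, 0.329, 0.0514]
tool_rot: [1.388, 2.818, 0.004]
ft_force: [-0.2, -0.1, -0.8]
grip_width: 0.204
```

Emit:
{"op": "move_arm", "data": {"deltas": [{"linear": [0,0,0.02],"turn": [0,0,0],"claw": 1},{"linear": [0,0,0],"turn": [0,0,0],"claw": 1}]}}

```text
time: 32.7
position: [0.5387, 0.329, 0.0514]
tool_rot: [1.388, 2.818, 0.004]
ft_force: [-1.9, -1.4, 3.8]
grip_width: 0.201
```

Touched down. I release and rise.

Emit:
{"op": "move_arm", "data": {"deltas": [{"linear": [0,0,0],"turn": [0,0,0],"claw": 0.7},{"linear": [0,0,0],"turn": [0,0,0],"claw": 0.6},{"linear": [0,0,0],"turn": [0,0,0],"claw": 0.6},{"linear": [0,0,0],"turn": [0,0,0],"claw": 0.6},{"linear": [0,0,-0.3],"turn": [0,0,0],"claw": 0.6},{"linear": [0,0,-0.7],"turn": [0,0,0],"claw": 0.6},{"linear": [0,0,-1],"turn": [0,0,0],"claw": 0.6},{"linear": [0,0,-1],"turn": [0,0,0],"claw": 0.6},{"linear": [0,0,-1],"turn": [0,0,0],"claw": 0.6},{"linear": [0,0,-0.5],"turn": [0,0,0],"claw": 0.6},{"linear": [0.5,-0.5,0],"turn": [0,0,0],"claw": 0.6},{"linear": [0,-1,0],"turn": [0,0,0],"claw": 0.6},{"linear": [0,-1,0],"turn": [0,0,0],"claw": 0.6},{"linear": [0,0,0],"turn": [0,0,0],"claw": 0.6},{"linear": [0,0,0],"turn": [0,0,0],"claw": 0.6}]}}

```text
time: 33.95
position: [0.4693, 0.2942, 0.1865]
tool_rot: [1.388, 2.818, 0.005]
ft_force: [0.4, 0.3, 0.3]
grip_width: 0.399
```

Run:
```python
from plan import *
a=grab("scene")[0]; t,K,W=grab("top")
o=np.vstack([cv2.resize(a[150:270,150:540],(780,240)),cv2.resize(t[180:280,130:500],(780,211)),])
save("fin",o); print(ctrl.get_state()["ft_force"])
hsv=cv2.cvtColor(t,cv2.COLOR_RGB2HSV); g=((hsv[...,0]>45)&(hsv[...,0]<85)&(hsv[...,1]>90)&(hsv[...,2]>60)).astype(np.uint8)
n,l,st,c=cv2.connectedComponentsWithStats(g[200:260,380:500].copy())
for i in range(1,n):
  if st[i,4]>15: print("seen",(c[i]+[380,200]).round(1))
for y in(-.093,-.031,.093): print("pred",proj(K,W,O+Rc@[-.003 if y<0 else 0,y,.048]).round(1))
```

```text
[-0.31498187  0.08151118  0.44518037]
seen [398.7 232.2]
seen [449.7 236.9]
seen [475.7 240.2]
pred [475.2 241.4]
pred [449.9 238.6]
pred [399.7 231.8]
```

View pics/fin.png

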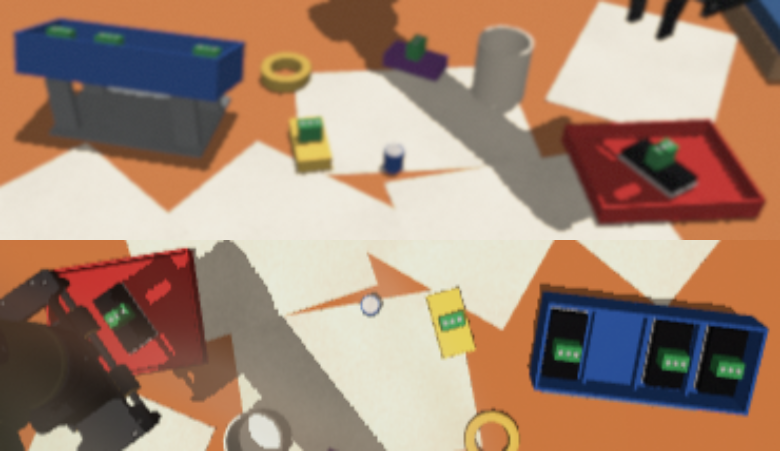

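Both sound modules are in the crate, the bowed one stands in the tray, and nothing else has moved. I hand the job in.

```bash
python3 -c "
from bench import ctrl
print(ctrl.close_job())"
```

```text
the job is handed in; nothing more can be done
None
```

I sorted all three modules and handed the job in at about 34 s of the 72 s allowed; the system gives no verdict.

- **Press tests:** The module at the far right of the group took 20 N at one end with no give, and the one nearest the robot took 13 N with no give, so both are sound. The far-left one sank about 4 mm under 2–4.5 N, so it is bowed.
- **Crate:** The two sound modules are in free bays 1 and 2, set down square to the sloping floor until I felt contact. In the last top view their green blocks were within 2 pixels (about 5 mm) of where they should be.
- **Scrap tray:** The bowed module stands upright near the middle of the red tray.
- **Other things:** In the last pictures the capacitor, mug and tape roll look unmoved. The screwdriver was outside those final crops; it looked in place in the overhead picture taken just before M1 was set down. I judged all of this by eye and did not measure it.
- **Robot:** The gripper was released and clear, with the wrist force near zero.

No check failed or disagreed. Flatness in the bays was judged from the contact height and the pictures, not measured directly.

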